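Turn a row of steering hubs round into the pocket rack

TASK

Move the four steering hubs from the row of cartons into the four pockets of the grey steel rack, in reverse order: as seen from the robot, the hub that stands leftmost in the cartons goes into the rightmost pocket, the next into the second pocket from the right, and so on. Turn each hub so that its oval flange fits lengthwise between the pocket walls and stands flat on the pocket floor; keep the hubs upright and set them down gently, without dropping or ramming them.

Things in the scene. Friction and masses are not known exactly. Their poses are not given: they have to be found in the camera images.
- hub_tall: Steering hub: plain aluminium sleeve 42 mm across, bore 32; 96 mm high, upright, 0.2-0.5 kg; grip near its top. Foot: oval two-bolt flange 76 mm long (x), 48 wide over the straight sides (y), 8 thick. Origin: centre of underside, z up. A half turn makes no difference. Starts in a carton at any yaw.
- hub_ribbed: Steering hub: black rubber body, 4 ribs 45 mm across up to z = 43 mm, then smooth collar 42 mm across; 74 mm high, upright, 0.2-0.5 kg; grip near its top. Foot: oval two-bolt flange 76 mm long (x), 48 wide over the straight sides (y), 8 thick. Origin: centre of underside, z up. A half turn makes no difference. Starts in a carton at any yaw.
- hub_tapered: Steering hub: aluminium cone, 47 mm across at its foot, narrowing to a straight neck 30 mm across above z = 45 mm; 84 mm high, upright, 0.2-0.5 kg; grip near its top. Foot: oval two-bolt flange 76 mm long (x), 48 wide over the straight sides (y), 8 thick. Origin: centre of underside, z up. A half turn makes no difference. Starts in a carton at any yaw.
- hub_short: Steering hub: squat aluminium sleeve 47 mm across, bore 38; 56 mm high, upright, 0.2-0.5 kg; grip near its top. Foot: oval two-bolt flange 76 mm long (x), 48 wide over the straight sides (y), 8 thick. Origin: centre of underside, z up. A half turn makes no difference. Starts in a carton at any yaw.
- carton_tall: Open cardboard carton in which hub_tall stands at the start; all four look alike: 85 x 85 mm outside, 15 high, walls and floor 1.5 thick. Fixed on the board. Origin: centre of underside, z up.
- carton_ribbed: Open cardboard carton in which hub_ribbed stands at the start; all four look alike: 85 x 85 mm outside, 15 high, walls and floor 1.5 thick. Fixed on the board. Origin: centre of underside, z up.
- carton_tapered: Open cardboard carton in which hub_tapered stands at the start; all four look alike: 85 x 85 mm outside, 15 high, walls and floor 1.5 thick. Fixed on the board. Origin: centre of underside, z up.
- carton_short: Open cardboard carton in which hub_short stands at the start; all four look alike: 85 x 85 mm outside, 15 high, walls and floor 1.5 thick. Fixed on the board. Origin: centre of underside, z up.
- board: Fixed plywood board 12 mm thick, 360 long (y), x from -58 to +127; the cartons stand in a row at x = 0, y = -129, -43, 43, 129 mm, order shuffled. Origin: underside, below the row's middle; y to the left seen from the robot, x away from it (within 12 deg). Left or right on the bench, the rack on the other side. A snap ring and a socket lie loose on its far strip.
- rack: Fixed grey steel rack 104 x 310 mm: four pockets in a row, centres at x = 0, y = -111, -37, 37, 111 mm, each 92 long (x), 60 wide (y). Pocket floor at z = 6, wall tops at z = 20; dividers 14 thick. Flanges fit only lengthwise along x. Origin: centre of underside; y to the left seen from the robot, x away from it (within 12 deg).
Things that resemble listed ones, but are neither listed nor needed, are in the scene too. Leave any green or red look-alike of the hub_short alone. What is shaped like the hub_tall but brown is not meant.

How it is judged (in metres and radians):
At the end, for the whole second after the job is handed in: Each hub rests upright (4.5 deg) and flat on a pocket floor (3 mm), in the pocket that mirrors its starting carton (leftmost carton to rightmost pocket, and so on), within 12 mm of its centre across, 14 mm along, flange length along the pocket within 25 deg either way round (((y of carton_tall in the frame of board between -0.159 and -0.099 m and y of hub_tall in the frame of rack between 0.099 and 0.123 m) or (y of carton_tall in the frame of board between -0.073 and -0.013 m and y of hub_tall in the frame of rack between 0.025 and 0.049 m) or (y of carton_tall in the frame of board between 0.013 and 0.073 m and y of hub_tall in the frame of rack between -0.049 and -0.025 m) or (y of carton_tall in the frame of board between 0.099 and 0.159 m and y of hub_tall in the frame of rack between -0.123 and -0.099 m)) and x of hub_tall in the frame of rack between -0.014 and 0.014 m and z of hub_tall in the frame of rack between 0.002 and 0.009 m and angle between each of hub_tall, hub_ribbed, hub_tapered, hub_short's own z axis and vertical below 0.08 rad and angle between the x axis of each of hub_tall, hub_ribbed, hub_tapered, hub_short and the x axis of rack, either way round below 0.44 rad and linear speed of each of hub_tall, hub_ribbed, hub_tapered, hub_short below 0.02 m/s and angular speed of each of hub_tall, hub_ribbed, hub_tapered, hub_short below 0.15 rad/s and ((y of carton_ribbed in the frame of board between -0.159 and -0.099 m and y of hub_ribbed in the frame of rack between 0.099 and 0.123 m) or (y of carton_ribbed in the frame of board between -0.073 and -0.013 m and y of hub_ribbed in the frame of rack between 0.025 and 0.049 m) or (y of carton_ribbed in the frame of board between 0.013 and 0.073 m and y of hub_ribbed in the frame of rack between -0.049 and -0.025 m) or (y of carton_ribbed in the frame of board between 0.099 and 0.159 m and y of hub_ribbed in the frame of rack between -0.123 and -0.099 m)) and x of hub_ribbed in the frame of rack between -0.014 and 0.014 m and z of hub_ribbed in the frame of rack between 0.002 and 0.009 m and ((y of carton_tapered in the frame of board between -0.159 and -0.099 m and y of hub_tapered in the frame of rack between 0.099 and 0.123 m) or (y of carton_tapered in the frame of board between -0.073 and -0.013 m and y of hub_tapered in the frame of rack between 0.025 and 0.049 m) or (y of carton_tapered in the frame of board between 0.013 and 0.073 m and y of hub_tapered in the frame of rack between -0.049 and -0.025 m) or (y of carton_tapered in the frame of board between 0.099 and 0.159 m and y of hub_tapered in the frame of rack between -0.123 and -0.099 m)) and x of hub_tapered in the frame of rack between -0.014 and 0.014 m and z of hub_tapered in the frame of rack between 0.002 and 0.009 m and ((y of carton_short in the frame of board between -0.159 and -0.099 m and y of hub_short in the frame of rack between 0.099 and 0.123 m) or (y of carton_short in the frame of board between -0.073 and -0.013 m and y of hub_short in the frame of rack between 0.025 and 0.049 m) or (y of carton_short in the frame of board between 0.013 and 0.073 m and y of hub_short in the frame of rack between -0.049 and -0.025 m) or (y of carton_short in the frame of board between 0.099 and 0.159 m and y of hub_short in the frame of rack between -0.123 and -0.099 m)) and x of hub_short in the frame of rack between -0.014 and 0.014 m and z of hub_short in the frame of rack between 0.002 and 0.009 m); the robot touches nothing.
It fails at once if a hub is tipped over (leans by more than 35 degrees) (angle between any of hub_tall, hub_ribbed, hub_tapered, hub_short's own z axis and vertical above 0.61 rad).
It fails at once if a hub is dropped or rammed onto the rack (contact force over 60 N) (contact force between any of hub_tall, hub_ribbed, hub_tapered, hub_short and rack above 60 N).
It also fails if it takes over 112 s, if anything falls off the work surface, if the arm or the gripper's body presses on something with over 40 N, if the wrist force passes 120 N, or if a joint passes its speed limit or range.

ROBOT

A 6-joint arm with a two-finger parallel gripper is mounted at the origin on the work surface. World frame = base frame: x ahead of the robot, y to its left, z up, the work surface at z = 0. Lengths are in m, angles in degrees, forces in N, time in s.
With the tool pointing down it reaches from about 0.4 to 0.825 m from the base axis. Payload 7 kg.
Tool frame: the origin (TCP) lies at the very end of the fingers, on their centre line; the grasp point (between the pads) lies 19 mm behind it; z points along the fingers, y is the direction in which the jaws open and shut (so a half turn about z gives the same grasp; the last joint's range is limited). The gripper opens to 88 mm and grips with 3 to 60 N. Pads are 19 mm wide; open, the fingers measure 130 mm over their backs; the gripper's body (78 mm by 193 mm) begins 47 mm behind the grasp point.
Start: joints at [90.304, 20.546, 0.682, 0, -70.136, -16.507], TCP at [0.188, 0.648, 0.227] pointing down, gripper open.
Joint ranges: [-176.03, 176.03], [-82.01, 121.73], [-58.28, 71.71], [-173.87, 95.51], [-174.79, -0.11], [-173.66, 173.66]. Speed limits (degrees/s): [136.94, 136.94, 172.46, 180, 180, 180].

INTERFACE

Orientations are given as [roll, pitch, yaw] about the fixed x, y, z axes, in that order (R = Rz(yaw) Ry(pitch) Rx(roll)).
In Python, from plant import telemetry, snapshot, calibration, workorder gives the robot as it stands. The module is installed in compiled form; this text tells all that it offers.
- The arm moves only by the tool step_arm, never from a script. Its argument "plan" is text: rows parted by semicolons, each of 7 numbers parted by spaces: the finger opening in cm, from 0 to 8.76, then the shift along the tool's x, y, z in cm, then the turn, a rotation vector about the tool's x, y, z in degrees. A call has 1 to 12 rows; each row shifts and turns the commanded pose from where the row before left it, along the tool's axes as they then stand; what a row does not reach is not made up. A row lasts 1/12 s, in which the tool goes at most 41.7 mm and 7.16 degrees, less where a joint would pass 70% of its speed; a pose out of reach is approached as far as the arm can. A call with a gripper value outside its range is refused whole. The fingers move at their own pace and stop on an object; the grip force is fixed at half the most. Time passes only in rows, so rows that do not move let the fingers close. It gives the time, the measured TCP pose, the force and the opening at its end, in the units of the state.
- telemetry.get_obs(): the state, without advancing time (a new reading comes with each control period).
- snapshot(name): name is "scene" or "top" or "wrist"; returns the picture (384x512x3 uint8, blue, green, red); there is no depth.
- calibration(name): a dict with "K" (3x3 intrinsics, pixels), "camera_from_world" (4x4, takes a point from world to camera coordinates). Camera axes: x right, y up, looking along -z (the intrinsics and any distortion apply to the point x, -y, -z); pixel columns grow to the right and rows downward; lengths in m; the calibration is good to about 2 mm. A picture is of the moment at which its call begins: read the wrist's pose just before it. calibration takes no time and is no camera call; for the wrist camera it gives the pose at the moment of the call.
- workorder.close_job(): hands the job in, once; it reports no verdict.
The state is a dict: "clock": time; "joint_pos": joint angles; "qvel": joint speeds; "tau": joint torques, N m; "tool_pos": TCP position; "orientation": TCP orientation; "force": force on the tool from outside, world axes, zero at the start; "moment": the same for the moment, N m; "opening": finger opening in m.
Only numpy, scipy, OpenCV 4.12 (cv2) and the standard library are available. Lean on these libraries where they do the work, as an engineer would, in place of code of your own. Each camera call takes 0.05 s, during which the arm holds its last target.

## Working session

There is one attempt and no reset: what is moved stays moved. The work goes in short steps, Python scripts to look and compute and a tool call to move; the robot and the scene stay as the last step left them, time stands still between calls to the robot, and variables do not carry over. Pictures are saved under pics/ and viewed, and the job is handed in when it is done.

Besides the shell and the picture viewer there is one more tool, called by a JSON object that holds its "op" and its "data". step_arm: Moves the arm, as the interface text tells. Its arguments: {"type":"object","properties":{"plan":{"type":"string"}},"required":["plan"]}

```bash
mkdir -p pics; python3 - <<'E'
from plant import telemetry, snapshot, calibration
import cv2, numpy as np
print(telemetry.get_obs())
for n in ["scene","top","wrist"]:
    c=calibration(n); print(n,c)
    im=snapshot(n); cv2.imwrite(f"pics/{n}0.png",im)
print(telemetry.get_obs()["clock"])
E
```

```text
{'clock': 0.0, 'joint_pos': array([ 9.03035531e+01,  2.05896355e+01,  6.34902752e-01, -2.12624543e-02,
       -7.01354621e+01, -1.65052402e+01]), 'qvel': array([-0.04299429,  0.09761169, -0.08307344,  0.02342558,  0.03163847,
        0.01034737]), 'tau': array([ 2.82479086e-04, -5.82724750e+01,  2.93055439e+01,  6.99741125e+00,
        6.92023285e-03, -1.56121405e-04]), 'tool_pos': array([0.18823908, 0.64771968, 0.22564798]), 'orientation': array([ 1.79907842e+02, -6.46262177e-03, -1.62089225e+01]), 'force': array([ 0.30094242, -0.85826193,  0.26243635]), 'moment': array([-0.01195053,  0.00879329,  0.03240337]), 'opening': 0.08758557962739318}
scene {'K': array([[348.82231196,   0.        , 256.58328842],
       [  0.        , 348.82231196, 185.05132325],
       [  0.        ,   0.        ,   1.        ]]), 'camera_from_world': array([[ 0.6169241 ,  0.78698376,  0.00782367, -0.39214571],
       [-0.63146203,  0.48902688,  0.60175445,  0.30786027],
       [ 0.469745  , -0.37617717,  0.79864283, -1.38074079],
       [ 0.        ,  0.        ,  0.        ,  1.        ]])}
top {'K': arra
[... 252 characters left out ...]
,  0.01358807,  0.09690949, -0.55510511],
       [-0.09686898, -0.00360971,  0.9952906 , -0.92558927],
       [ 0.        ,  0.        ,  0.        ,  1.        ]])}
wrist {'K': array([[279.28322512,   0.        , 255.09711749],
       [  0.        , 279.28322512, 191.97109951],
       [  0.        ,   0.        ,   1.        ]]), 'camera_from_world': array([[-2.79318901e-01, -9.60198062e-01,  7.96252026e-04,
         6.74106242e-01],
       [ 9.31165872e-01, -2.71075709e-01, -2.43819766e-01,
         2.94493473e-02],
       [ 2.34331111e-01, -6.73620263e-02,  9.69820235e-01,
        -3.88812153e-01],
       [ 0.00000000e+00,  0.00000000e+00,  0.00000000e+00,
         1.00000000e+00]])}
0.15
```

View pics/scene0.png

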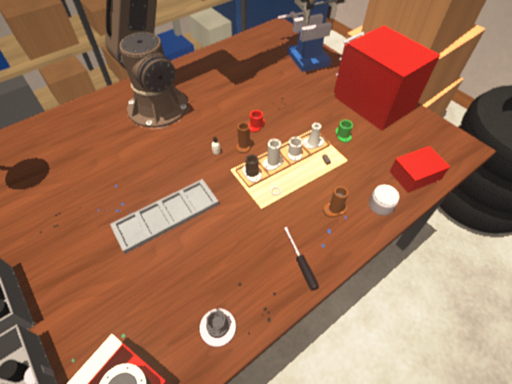

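View pics/top0.png

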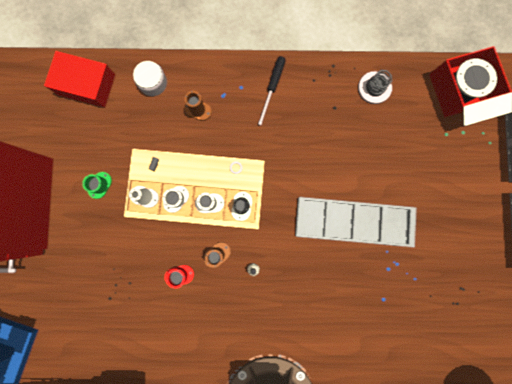

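View pics/wrist0.png

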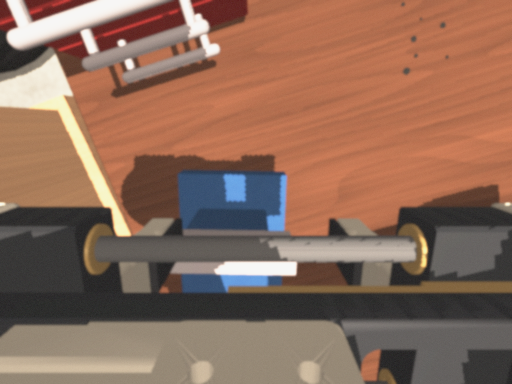

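```bash
python3 - <<'E'
import cv2
t=cv2.imread("pics/top0.png"); s=cv2.imread("pics/scene0.png")
cv2.imwrite("pics/tc.png",cv2.resize(t[145:235,115:275],None,fx=5,fy=5,interpolation=cv2.INTER_CUBIC))
cv2.imwrite("pics/tr.png",cv2.resize(t[190:255,290:425],None,fx=5.9,fy=5.9,interpolation=cv2.INTER_CUBIC))
cv2.imwrite("pics/sc.png",cv2.resize(s[100:210,225:360],None,fx=5.4,fy=5.4,interpolation=cv2.INTER_CUBIC))
cv2.imwrite("pics/sr.png",cv2.resize(s[175:255,105:225],None,fx=6.5,fy=6.5,interpolation=cv2.INTER_CUBIC))
E
```

```text
(no output)
```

View pics/tc.png

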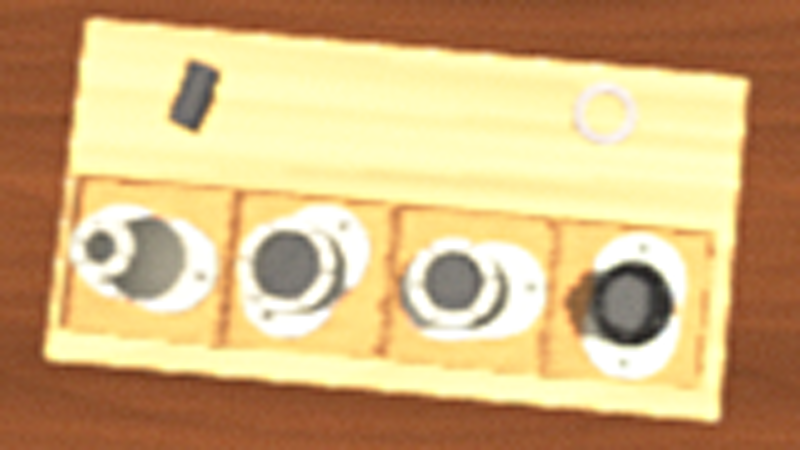

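View pics/sc.png

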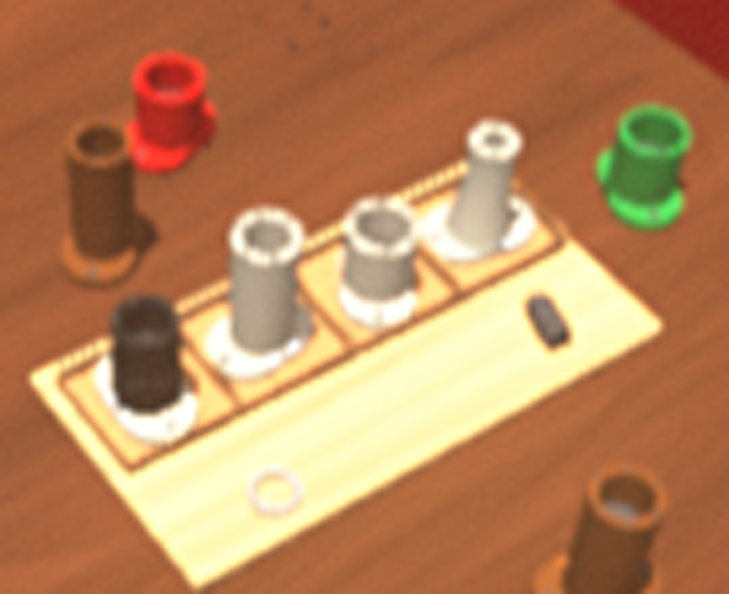

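View pics/tr.png

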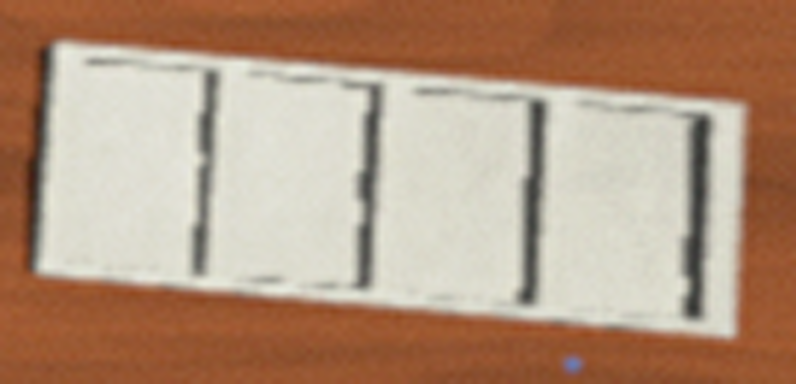

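View pics/sr.png

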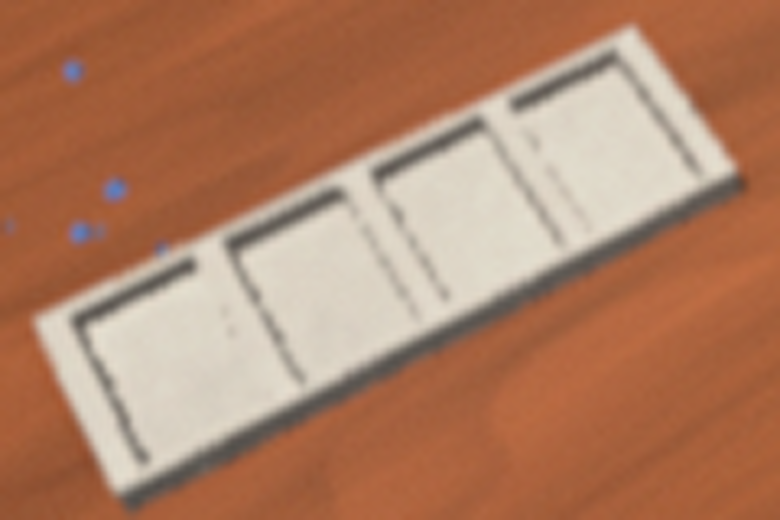

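```bash
cat > h.py <<'E'
import numpy as np, cv2
from scipy.optimize import least_squares
from plant import calibration
C={n:calibration(n) for n in ["scene","top"]}
def proj(c,P):
    P=np.atleast_2d(P); T=c["camera_from_world"]; q=P@T[:3,:3].T+T[:3,3]
    K=c["K"]; return np.c_[K[0,0]*q[:,0]/-q[:,2]+K[0,2], K[1,1]*-q[:,1]/-q[:,2]+K[1,2]]
def tri(obs): # list of (calib,(u,v))
    f=lambda p: np.concatenate([proj(c,p)[0]-uv for c,uv in obs])
    r=least_squares(f,[0.5,0,0.05]); return r.x, np.abs(r.fun).max()
def back(c,uv,z):
    T=c["camera_from_world"];K=c["K"];R=T[:3,:3];o=-R.T@T[:3,3]
    d=R.T@np.array([(uv[0]-K[0,2])/K[0,0],-(uv[1]-K[1,2])/K[1,1],-1]); return o+d*(z-o[2])/d[2]
def un(uv,f,off): return (np.asarray(uv,float)+.5)/f-.5+np.array(off)
E
cat > m1.py <<'E'
from h import *
def fit(loc,tops,scs,z0):
    def f(p):
        x,y,a,z=p;c,s=np.cos(a),np.sin(a)
        P=np.array([[x+c*l[0]-s*l[1],y+s*l[0]+c*l[1],z] for l in loc]); r=[]
        for cam,o in(("top",tops),("scene",scs)):
            q=proj(C[cam],P)
            for i,uv in enumerate(o):
                if uv is not None: r+=list(q[i]-uv)
        return np.array(r)
    r=least_squares(f,[.5,0,0,z0]); return r.x,np.round(r.fun,2)
def fitone(loc,o,cam,z):
    def f(p):
        x,y,a=p;c,s=np.cos(a),np.sin(a)
        P=np.array([[x+c*l[0]-s*l[1],y+s*l[0]+c*l[1],z] for l in loc])
        return np.concatenate([q-uv for q,uv in zip(proj(C[cam],P),o) if uv is not None])
    return least_squares(f,[.5,0,0]).x
T=lambda u:un(u,5,(115,145)); S=lambda u:un(u,5.4,(225,100))
TR=lambda u:un(u,5.9,(290,190)); SR=lambda u:un(u,6.5,(105,175))
bl=[(.127,.18),(.127,-.18),(-.058,-.18),(-.058,.18)]
bt=[T(u) for u in[(85,18),(748,78),(718,420),(45,360)]]; bs=[S((662,325)),S((198,587)),S((32,377)),None]
print("board",*fit(bl,bt,bs,.012)); print(fitone(bl,bt,"top",.012),fitone(bl,bs,"scene",.012))
rl=[(.052,.155),(.052,-.155),(-.052,-.155),(-.052,.155)]
rt=[TR(u) for u in[(50,40),(747,102),(737,337),(35,272)]]; rs=[SR(u) for u in[(740,178),(122,495),(35,320),(635,25)]]
print("rack",*fit(rl,rt,rs,.02)); print(fitone(rl,rt,"top",.02),fitone(rl,rs,"scene",.02))
b,_=fit(bl,bt,bs,.012)
for n,yc,t,s in[("tapered",.129,(103,247),(495,140)),("short",.043,(289,267),(381,225)),("tall",-.043,(455,283),(266,235)),("ribbed",-.129,(628,298),(147,318))]:
    P,e=tri([(C["top"],T(t)),(C["scene"],S(s))]); c,s_=np.cos(b[2]),np.sin(b[2])
    print(n,P,e,"carton",b[0]-s_*yc,b[1]+c*yc)
for n,hs in[("tapered",[(200,275)]),("short",[(345,225),(267,315)]),("tall",[(530,287)]),("ribbed",[(644,247),(623,363)])]:
    print(n,[back(C["top"],T(u),.0215)[:2] for u in hs])
E
python3 m1.py
```

```text
board [ 0.5154632   0.21257008 -0.07511007  0.01113291] [ 0.38  0.21 -0.32 -0.22 -0.19 -0.16  0.1  -0.22 -0.07 -0.04 -0.09 -0.47
 -0.19  0.11]
[ 0.51511313  0.21242426 -0.0755812 ] [ 0.51661649  0.21201508 -0.07487215]
rack [ 0.46695412 -0.22029669 -0.0773806   0.02050604] [ 0.77 -0.13 -0.53 -0.   -0.67 -0.25  0.25 -0.13 -0.11 -1.18 -0.6  -0.05
  0.05  0.22  0.15  0.42]
[ 0.46659434 -0.22056663 -0.07604557] [ 0.46733806 -0.22015437 -0.08016592]
tapered [0.52552409 0.34145727 0.09786301] 0.30519872603161957 carton 0.5251432932675734 0.3412063747691202
short [0.51856293 0.25578229 0.07016966] 0.16248422407431917 carton 0.5186898992849924 0.2554488462010371
tall [0.50948379 0.16726524 0.11005336] 0.18953672551185718 carton 0.5122365053024116 0.16969131763295398
ribbed [0.50402372 0.08382939 0.089039  ] 0.1784739983914676 carton 0.5057831113198307 0.0839337890648709
tapered [array([0.51651746, 0.31288737])]
short [array([0.5441978 , 0.23674045]), array([0.49580993, 0.27657294])]
tall [array([0.51255569, 0.13761987])]
ribbed [array([0.53464269, 0.07750755]), array([0.4730981 , 0.08768138])]
```

```bash
cat > go.py <<'E'
import sys, numpy as np
from scipy.spatial.transform import Rotation as R
from plant import telemetry
o=telemetry.get_obs(); p=o["tool_pos"]; r=R.from_euler("xyz",o["orientation"],degrees=True)
print("t",round(o["clock"],2),"p",p.round(4),"rpy",o["orientation"].round(2),"q",o["joint_pos"].round(1),"F",o["force"].round(1),"open",round(o["opening"],4))
a=sys.argv[1:]
while a:
    x,y,z,yaw=map(float,a[:4]); a=a[4:]
    t=R.from_euler("xyz",[180,0,yaw],degrees=True)
    d=r.inv().apply(np.array([x,y,z])-p)*100
    rv=(r.inv()*t).as_rotvec(degrees=True)
    print("-> shift cm",d.round(2),"rows>=",np.ceil(np.linalg.norm(d)/4.1),"turn",rv.round(2))
    p=np.array([x,y,z]); r=t
E
python3 go.py .3 .35 .2256 -16.2 .5095 .1673 .2 -16.2 .5095 .1673 .2 -130
python3 - <<'E'
from h import *
for n,uv,z in [("boxcorner",(53,158),.2),("boxc2",(45,262),.2),("brown top",(214,258),.096),("brown far",(193,98),.096),("red",(178,279),.056),("white",(253,270),.03)]:
    print(n,back(C["top"],uv,z))
E
```

```text
t 0.15 p [0.1883 0.6478 0.2258] rpy [ 1.7993e+02 -1.0000e-02 -1.6210e+01] q [ 90.3  20.6   0.6  -0.  -70.1 -16.5] F [-0.4 -0.1 -0.6] open 0.0881
-> shift cm [19.04 25.48  0.06] rows>= 8.0 turn [ 0.07 -0.01 -0.01]
-> shift cm [25.22 11.7   2.56] rows>= 7.0 turn [0. 0. 0.]
-> shift cm [0. 0. 0.] rows>= 0.0 turn [  0.   -0.  113.8]
boxcorner [0.59411789 0.49184206 0.2       ]
boxc2 [0.37056347 0.49405829 0.2       ]
brown top [0.37353032 0.14499412 0.096     ]
brown far [0.76922767 0.20682188 0.096     ]
red [0.31643036 0.23759427 0.056     ]
white [0.33781249 0.04972074 0.03      ]
```

{"op": "step_arm", "data": {"plan": "8.7 0 0 -3 0 0 0; 8.7 0 0 -3 0 0 0; 8.7 1.7 3.2 0 0 0 0; 8.7 1.7 3.2 0 0 0 0; 8.7 1.7 3.2 0 0 0 0; 8.7 1.7 3.2 0 0 0 0; 8.7 1.7 3.2 0 0 0 0; 8.7 1.7 3.2 0 0 0 0; 8.7 1.7 3.2 0 0 0 0"}}

```text
clock: 0.9
tool_pos: [0.2402, 0.3979, 0.2863]
orientation: [180.0, 0.0, -16.2]
force: [0.6, 0.1, 0.6]
opening: 0.0869
```

```bash
python3 go.py .5095 .1673 .21 -16.2 .5095 .1673 .13 -130
```

```text
t 0.9 p [0.2402 0.3979 0.2863] rpy [179.99   0.   -16.19] q [ 83.2  -1.9 -18.9  -0.  -73.   -9.4] F [0.6 0.1 0.6] open 0.0869
-> shift cm [32.29 14.63  7.63] rows>= 9.0 turn [0.01 0.   0.01]
-> shift cm [ 0. -0.  8.] rows>= 2.0 turn [  0.   -0.  113.8]
```

{"op": "step_arm", "data": {"plan": "8.7 3.23 1.46 0.76 0 0 0; 8.7 3.23 1.46 0.76 0 0 0; 8.7 3.23 1.46 0.76 0 0 0; 8.7 3.23 1.46 0.76 0 0 0; 8.7 3.23 1.46 0.76 0 0 0; 8.7 3.23 1.46 0.76 0 0 0; 8.7 3.23 1.46 0.76 0 0 0; 8.7 3.23 1.46 0.76 0 0 0; 8.7 3.23 1.46 0.76 0 0 0; 8.7 3.23 1.46 0.76 0 0 0; 8.7 0 0 0 0 0 7; 8.7 0 0 0 0 0 7"}}

```text
clock: 1.9
tool_pos: [0.5103, 0.1674, 0.2092]
orientation: [179.9, 0.1, -30.7]
force: [-0.1, 0.8, 0.4]
opening: 0.0871
```

{"op": "step_arm", "data": {"plan": "8.7 0 0 0 0 0 7; 8.7 0 0 0 0 0 7; 8.7 0 0 0 0 0 7; 8.7 0 0 0 0 0 7; 8.7 0 0 0 0 0 7; 8.7 0 0 0 0 0 7; 8.7 0 0 0 0 0 7; 8.7 0 0 0 0 0 7; 8.7 0 0 0 0 0 7; 8.7 0 0 0 0 0 7; 8.7 0 0 0 0 0 7; 8.7 0 0 0 0 0 7"}}

```text
clock: 2.9
tool_pos: [0.5094, 0.1694, 0.2104]
orientation: [180.0, -0.0, -114.6]
force: [-0.2, 0.6, 0.2]
opening: 0.0868
```

```bash
python3 - <<'E'
from plant import snapshot,calibration
import cv2,pickle
c=calibration("wrist"); im=snapshot("wrist"); cv2.imwrite("pics/w1.png",im); pickle.dump(c,open("w1.pkl","wb"))
E
python3 go.py .5095 .1673 .13 -130  .5095 .1673 .0785 -130
```

```text
t 2.95 p [0.5093 0.1694 0.2103] rpy [ 1.7998e+02 -2.0000e-02 -1.1508e+02] q [ 39.3   8.2 -18.1  -0.  -63.7 -64.4] F [ 0.2 -0.2 -0.3] open 0.0872
-> shift cm [ 0.18 -0.11  8.03] rows>= 2.0 turn [ 0.02 -0.02 14.92]
-> shift cm [ 0.   -0.    5.15] rows>= 2.0 turn [0. 0. 0.]
```

View pics/w1.png

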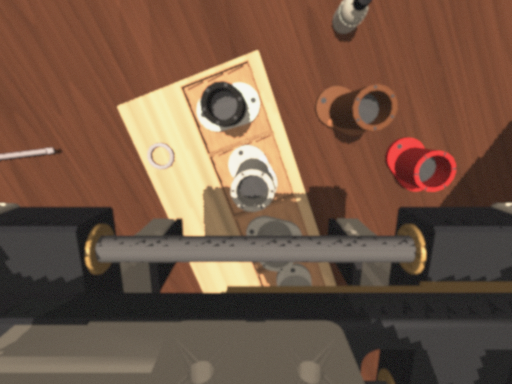

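```bash
python3 - <<'E'
import cv2
im=cv2.imread("pics/w1.png")
cv2.imwrite("pics/w1c.png",cv2.resize(im[50:300,170:345],None,fx=3.2,fy=2.4*1.0 if 0 else 3.2,interpolation=cv2.INTER_CUBIC)[:600])
E
python3 - <<'E'
import sys; sys.path.insert(0,".")
from h import *; import pickle
w=pickle.load(open("w1.pkl","rb"))
for n,uv,z in [("tall top",(254,185),.1095),("tall hole",(240,153),.0215),("ribbed top",(226,104),.0875)]: print(n,back(w,uv,z))
print(proj(w,[[.5095,.1673,.1095]]))
E
```

```text
tall top [0.50846526 0.16211366 0.1095    ]
tall hole [0.51598417 0.13599342 0.0215    ]
ribbed top [0.50186829 0.08290107 0.0875    ]
[[255.27778961 190.25977335]]
```

View pics/w1c.png

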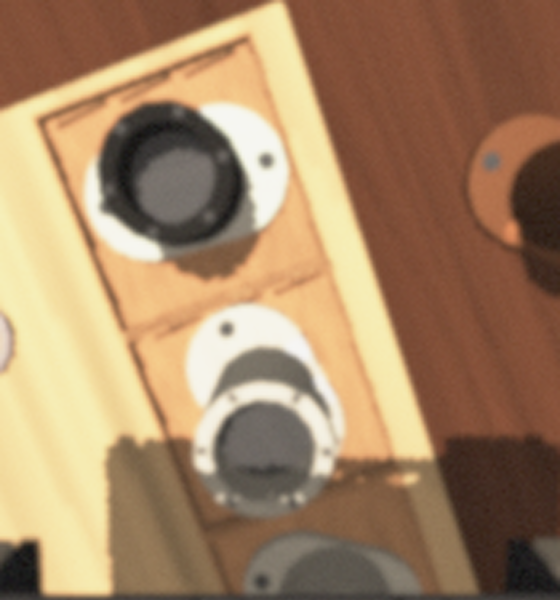

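{"op": "step_arm", "data": {"plan": "8.7 0.18 -0.11 2.7 0 0 0; 8.7 0 0 2.7 0 0 7; 8.7 0 0 2.6 0 0 7; 8.7 0 0 1.3 0 0 0; 8.7 0 0 1.3 0 0 0; 8.7 0 0 1.3 0 0 0; 8.7 0 0 1.25 0 0 0; 8.7 0 0 0 0 0 0"}}

```text
clock: 3.62
tool_pos: [0.5084, 0.1665, 0.0766]
orientation: [179.9, -0.2, -128.1]
force: [-0.5, 0.4, -0.3]
opening: 0.0874
```

```bash
python3 go.py .5095 .1673 .0785 -130; python3 - <<'E'
from plant import snapshot
import cv2
im=snapshot("scene"); cv2.imwrite("pics/s1.png",cv2.resize(im[60:230,200:400],None,fx=3.5,fy=3.5,interpolation=cv2.INTER_CUBIC))
E
```

```text
t 3.62 p [0.5084 0.1665 0.0766] rpy [ 179.92   -0.23 -128.07] q [ 39.1  16.2 -27.8  -0.  -46.3 -77.2] F [-0.5  0.4 -0.3] open 0.0874
-> shift cm [-0.13 -0.04 -0.19] rows>= 1.0 turn [ 0.08 -0.23  1.93]
```

View pics/s1.png

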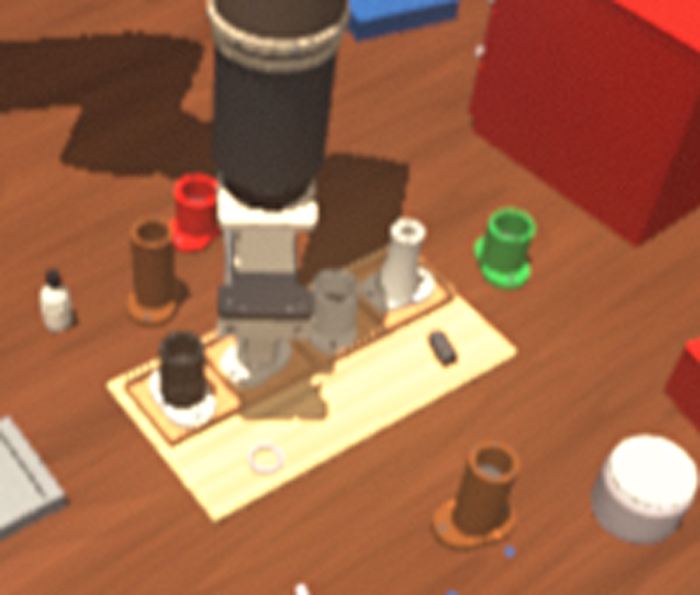

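{"op": "step_arm", "data": {"plan": "3 0 0 0 0 0 0; 3 0 0 0 0 0 0; 3 0 0 0 0 0 0; 3 0 0 0 0 0 0; 3 0 0 0 0 0 0; 3 0 0 0 0 0 0; 3 0 0 0 0 0 0; 3 0 0 0 0 0 0; 3 0 0 0 0 0 0; 3 0 0 0 0 0 0"}}

```text
clock: 4.5
tool_pos: [0.5101, 0.1674, 0.0793]
orientation: [-180.0, 0.0, -128.2]
force: [1.2, -1.7, 1.5]
opening: 0.0418
```

```bash
python3 go.py; python3 -c "
import numpy as np
x,y,a=.467,-.2203,-.0774
for l in (.111,.037,-.037,-.111): print(l, x-np.sin(a)*l, y+np.cos(a)*l)"
```

```text
t 4.5 p [0.5101 0.1674 0.0793] rpy [-1.7998e+02  2.0000e-02 -1.2819e+02] q [ 39.1  16.  -27.6   0.  -46.3 -77.3] F [ 1.2 -1.7  1.5] open 0.0418
0.111 0.4755828243998772 -0.10963232122556797
0.037 0.46986094146662577 -0.183410773741856
-0.037 0.4641390585333743 -0.257189226258144
-0.111 0.45841717560012285 -0.330967678774432
```

{"op": "step_arm", "data": {"plan": "3 0 0 -0.5 0 0 0; 3 0 0 -2 0 0 -6.9; 3 0 0 -2.5 0 0 -6.9; 3 0 0 -2.5 0 0 -6.9; 3 0 0 -2.5 0 0 -6.9; 3 0 0 -2 0 0 -6.9; 3 0 0 0 0 0 -6.9; 3 0 0 0 0 0 -6.9; 3 0 0 0 0 0 -6.9; 3 0 0 0 0 0 -6.9; 3 0 0 0 0 0 -6.9; 3 0 0 0 0 0 -6.9"}}

```text
clock: 5.5
tool_pos: [0.5087, 0.1672, 0.1983]
orientation: [179.9, 0.1, -52.0]
force: [-0.0, 0.0, -4.6]
opening: 0.0412
```

```bash
python3 go.py .4699 -.1834 .199 -52.3
```

```text
t 5.5 p [0.5087 0.1672 0.1983] rpy [ 1.7988e+02  6.0000e-02 -5.1980e+01] q [ 39.1   8.7 -19.2  -0.1 -62.2  -1.1] F [-0.   0.  -4.6] open 0.0412
-> shift cm [25.23 24.65 -0.05] rows>= 9.0 turn [0.12 0.06 0.32]
```

{"op": "step_arm", "data": {"plan": "3 1.26 1.23 0 0 0 0; 3 2.4 2.35 0 0 0 0; 3 2.4 2.35 0 0 0 0; 3 2.4 2.35 0 0 0 0; 3 2.4 2.35 0 0 0 0; 3 2.4 2.35 0 0 0 0; 3 2.4 2.35 0 0 0 0; 3 2.4 2.35 0 0 0 0; 3 2.4 2.35 0 0 0 0; 3 2.4 2.35 0 0 0 0; 3 2.4 2.35 0 0 0 0; 3 0 0 0 0 0 0"}}

```text
clock: 6.5
tool_pos: [0.4665, -0.1875, 0.1983]
orientation: [179.9, 0.1, -52.5]
force: [0.7, 1.9, -4.1]
opening: 0.0415
```

{"op": "step_arm", "data": {"plan": "3 0 0 2.5 0 0 0; 3 0 0 2.5 0 0 0; 3 0 0 2 0 0 0; 3 0 0 0 0 0 0; 3 0 0 0 0 0 0"}}

```text
clock: 6.92
tool_pos: [0.4674, -0.1835, 0.1282]
orientation: [179.8, 0.1, -52.3]
force: [1.0, -0.6, -4.6]
opening: 0.0413
```

```bash
python3 - <<'E'
from plant import snapshot
import cv2
im=snapshot("scene"); cv2.imwrite("pics/s2.png",cv2.resize(im[110:260,90:240],None,fx=4,fy=4,interpolation=cv2.INTER_CUBIC))
im=snapshot("wrist"); cv2.imwrite("pics/w2.png",im)
E
python3 go.py .4699 -.1834 .105 -52.3
```

```text
t 7.02 p [ 0.4694 -0.1836  0.1302] rpy [-1.7996e+02 -6.0000e-02 -5.2270e+01] q [  1.    9.5 -28.3   0.  -52.2  36.7] F [-0.  -0.2 -3.3] open 0.0413
-> shift cm [ 0.01 -0.05  2.52] rows>= 1.0 turn [-0.04 -0.06  0.03]
```

View pics/s2.png

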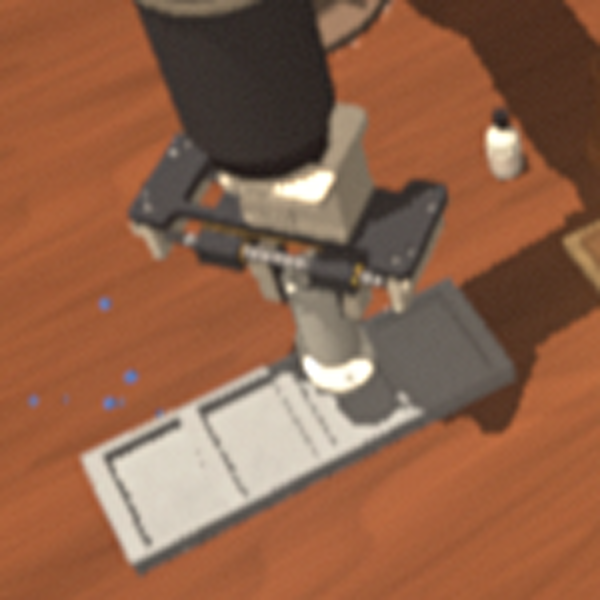

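View pics/w2.png

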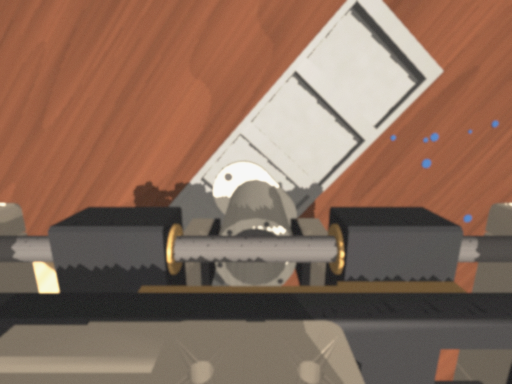

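```bash
python3 - <<'E'
from h import *
w=calibration("wrist")
h=back(w,(228,177.5),.0725); print(h, h-[.4694,-.1836,0])
d=h-[.4694,-.1836,0]; print(np.degrees(np.arctan2(d[1],d[0])),np.hypot(d[0],d[1]))
for l in (.111,.037,-.037): pass
# check rack edge: inner corners in wrist at z=.02 : divider ends
for uv in [(296,74),(362,142),(356,1),(440,71)]: print(uv,back(w,uv,.02))
a=-.0774;c,s=np.cos(a),np.sin(a)
for l in [(.046,-.081),(-.046,-.081),(.052,-.155),(-.052,-.155),(.046,-.067),(-.046,-.067)]:
    P=np.array([.467+c*l[0]-s*l[1],-.2203+s*l[0]+c*l[1],.02]); print(l,P,proj(w,P))
im=cv2.imread("pics/w2.png"); cv2.imwrite("pics/w2c.png",cv2.resize(im[0:250,170:450],None,fx=2.4,fy=2.4,interpolation=cv2.INTER_CUBIC))
E
```

```text
[ 0.50124879 -0.18915766  0.0725    ] [ 0.03184879 -0.00555766  0.0725    ]
-9.898518666517418 0.03233006712698194
(296, 74) [ 0.50688348 -0.29097084  0.02      ]
(362, 142) [ 0.41901564 -0.28300699  0.02      ]
(356, 1) [ 0.50357865 -0.36617129  0.02      ]
(440, 71) [ 0.40685533 -0.37143428  0.02      ]
(0.046, -0.081) [ 0.50659914 -0.30461434  0.02      ] [[306.10645444  61.13719473]]
(-0.046, -0.081) [ 0.41487458 -0.29750065  0.02      ] [[375.82356894 132.36410919]]
(0.052, -0.155) [ 0.50685929 -0.37885673  0.02      ] [[363.46694361 -15.41066334]]
(-0.052, -0.155) [ 0.40317066 -0.37081517  0.02      ] [[442.34356044  74.2976619 ]]
(0.046, -0.067) [ 0.50768166 -0.29065626  0.02      ] [[295.08875137  73.71327119]]
(-0.046, -0.067) [ 0.41595709 -0.28354256  0.02      ] [[364.75633325 143.54713626]]
```

View pics/w2c.png

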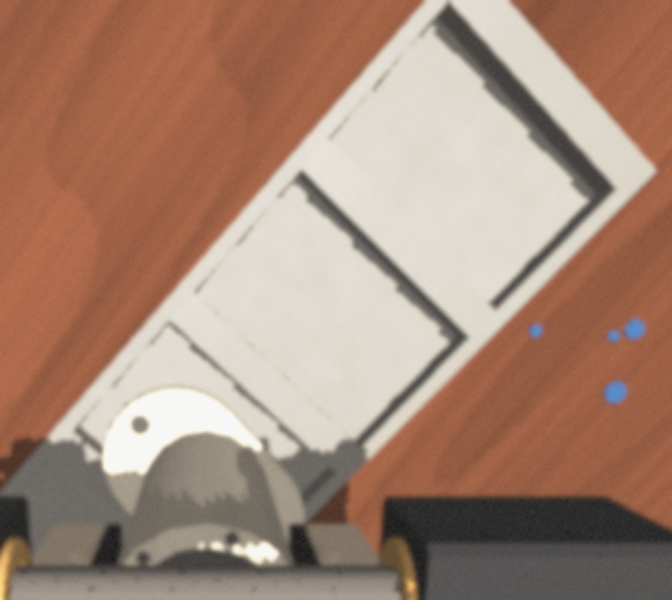

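{"op": "step_arm", "data": {"plan": "3 0 0 1.5 0 0 -4; 3 0 0 1.5 0 0 0; 3 0 0 1.2 0 0 0; 3 0 0 0.6 0 0 0; 3 0 0 0.3 0 0 0; 3 0 0 0 0 0 0; 3 0 0 0 0 0 0; 3 0 0 0 0 0 0"}}

```text
clock: 7.68
tool_pos: [0.4694, -0.1837, 0.079]
orientation: [-179.9, -0.1, -48.3]
force: [-0.7, -0.3, -4.8]
opening: 0.0417
```

```bash
python3 go.py .4699 -.1834 .0718 -48.3
```

```text
t 7.68 p [ 0.4694 -0.1837  0.079 ] rpy [-1.7993e+02 -7.0000e-02 -4.8290e+01] q [  1.   13.2 -31.7   0.  -45.   40.7] F [-0.7 -0.3 -4.8] open 0.0417
-> shift cm [ 0.01 -0.06  0.72] rows>= 1.0 turn [-0.07 -0.07  0.01]
```

Force unchanged (no wall contact with 7 mm left, so the flange is inside the pocket). Creep down.

{"op": "step_arm", "data": {"plan": "3 0 -0.05 0.1 0 0 0; 3 0 0 0.1 0 0 0; 3 0 0 0.1 0 0 0; 3 0 0 0.1 0 0 0; 3 0 0 0.1 0 0 0; 3 0 0 0.05 0 0 0; 3 0 0 0.05 0 0 0; 3 0 0 0 0 0 0"}}

```text
clock: 8.35
tool_pos: [0.469, -0.1834, 0.072]
orientation: [180.0, 0.0, -48.3]
force: [0.5, -0.5, -3.7]
opening: 0.0417
```

{"op": "step_arm", "data": {"plan": "3 0 0 0.05 0 0 0; 3 0 0 0.05 0 0 0; 3 0 0 0 0 0 0; 3 0 0 0 0 0 0"}}

```text
clock: 8.68
tool_pos: [0.4694, -0.1837, 0.0718]
orientation: [-180.0, -0.1, -48.3]
force: [-1.4, -2.3, 4.9]
opening: 0.0413
```

{"op": "step_arm", "data": {"plan": "5 0 0 0 0 0 0; 6 0 0 0 0 0 0; 7 0 0 0 0 0 0; 7 0 0 0 0 0 0; 7 0 0 0 0 0 0; 7 0 0 -1 0 0 0; 7 0 0 -2.5 0 0 0; 7 0 0 -3.5 0 0 0; 7 0 0 -3.5 0 0 0; 7 0 0 -3 0 0 0"}}

```text
clock: 9.52
tool_pos: [0.4691, -0.1835, 0.2092]
orientation: [-180.0, -0.1, -48.3]
force: [0.7, -0.7, 0.3]
opening: 0.0699
```

```bash
python3 - <<'E'
from plant import snapshot
import cv2
im=snapshot("scene"); cv2.imwrite("pics/s3.png",cv2.resize(im[110:260,90:240],None,fx=4,fy=4,interpolation=cv2.INTER_CUBIC))
E
python3 go.py .5255 .3413 .205 -48.3
```

```text
t 9.57 p [ 0.4721 -0.1843  0.2152] rpy [-179.68   -0.48  -48.23] q [  1.    4.7 -21.6   0.2 -63.1  40.7] F [ 3.  -0.4  6.7] open 0.07
-> shift cm [-35.64 -38.99   0.94] rows>= 13.0 turn [-0.33 -0.48  0.07]
```

View pics/s3.png

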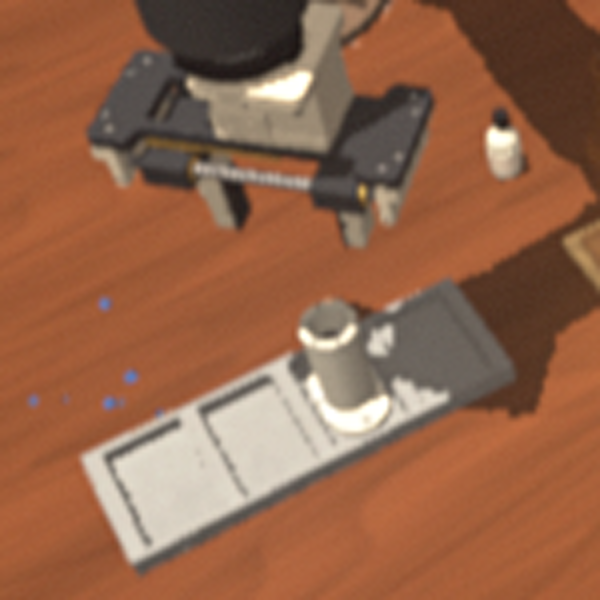

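{"op": "step_arm", "data": {"plan": "8 -1.3 -1.4 0 0 0 0; 8 -2.6 -2.87 0 0 0 0; 8 -2.6 -2.87 0 0 0 0; 8 -2.6 -2.87 0 0 0 0; 8 -2.6 -2.87 0 0 0 0; 8 -2.6 -2.87 0 0 0 0; 8 -2.6 -2.87 0 0 0 0; 8 -2.6 -2.87 0 0 0 0; 8 -2.6 -2.87 0 0 0 0; 8 -2.6 -2.87 0 0 0 0; 8 -2.6 -2.87 0 0 0 0; 8 -2.6 -2.87 0 0 0 0"}}

```text
clock: 10.57
tool_pos: [0.516, 0.2613, 0.207]
orientation: [-180.0, -0.0, -48.3]
force: [1.0, -1.1, 0.8]
opening: 0.0798
```

{"op": "step_arm", "data": {"plan": "8 -2.6 -2.87 0 0 0 4; 8 -2.6 -2.87 0 0 0 0; 8 0 0 0 0 0 0; 8 0 0 0 0 0 0; 8 0 0 0 0 0 0"}}

```text
clock: 10.98
tool_pos: [0.5268, 0.3359, 0.206]
orientation: [180.0, -0.0, -52.3]
force: [-0.5, -0.3, 0.9]
opening: 0.08
```

```bash
python3 - <<'E'
from plant import snapshot,calibration
from h import *
c=calibration("wrist"); im=snapshot("wrist"); cv2.imwrite("pics/w4.png",im)
for n,P in [("tapered",[.5255,.3413,.0975]),("short",[.5186,.2558,.0695]),("ribbed",[.504,.0838,.0875])]: print(n,proj(c,P))
import pickle; pickle.dump(c,open("w4.pkl","wb"))
E
python3 go.py .5255 .3413 .13 -52.3 .5255 .3413 .0665 -52.3
```

```text
tapered [[253.26909964 196.30994161]]
short [[309.46091523 129.79246159]]
ribbed [[456.96856189 -21.69353673]]
t 11.03 p [0.527  0.3353 0.2063] rpy [179.98  -0.   -52.3 ] q [ 50.3  16.6  -7.7  -0.  -65.7 -12.7] F [0.1 0.2 0.5] open 0.0799
-> shift cm [-0.57 -0.25  7.63] rows>= 2.0 turn [ 0.02 -0.   -0.  ]
-> shift cm [ 0.   -0.    6.35] rows>= 2.0 turn [0. 0. 0.]
```

View pics/w4.png

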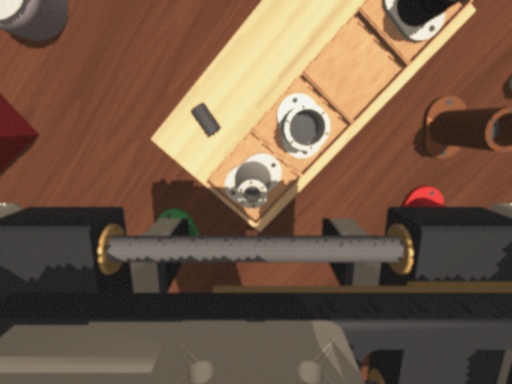

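```bash
python3 - <<'E'
import cv2
im=cv2.imread("pics/w4.png"); cv2.imwrite("pics/w4c.png",cv2.resize(im[80:220,200:350],None,fx=4.2,fy=4.2,interpolation=cv2.INTER_CUBIC))
E
```

```text
(no output)
```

View pics/w4c.png

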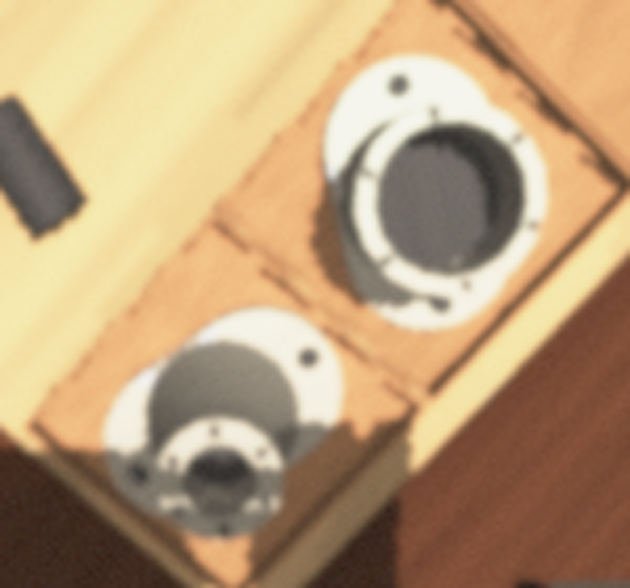

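```bash
python3 - <<'E'
from h import *; import pickle
c=pickle.load(open("w4.pkl","rb")); B=lambda u,v,z: back(c,un((u,v),4.2,(200,80)),z)
for n,a,b,t,z in [("tap",(308,357),(138,472),(219,478),.0975),("short",(398,84),(440,303),(450,190),.0695)]:
    A=B(*a,.0215);D=B(*b,.0215); d=A-D
    print(n,(A+D)/2,np.hypot(*d[:2]),np.degrees(np.arctan2(d[1],d[0])),"top",B(*t,z))
E
```

```text
tap [0.52831938 0.34012681 0.0215    ] 0.06149199708935881 -107.73462380263724 top [0.52847013 0.33988084 0.0975    ]
short [0.52266264 0.25544194 0.0215    ] 0.06224360431568706 -39.00161522703708 top [0.52399881 0.25372877 0.0695    ]
```

{"op": "step_arm", "data": {"plan": "8 -0.41 -0.32 2 0 0 0; 8 0 0 3 0 0 0; 8 0 0 3 0 0 0; 8 0 0 2.5 0 0 0; 8 0 0 2 0 0 0; 8 0 0 1 0 0 0; 8 0 0 0.48 0 0 0; 8 0 0 0 0 0 0; 8 0 0 0 0 0 0; 8 0 0 0 0 0 0"}}

```text
clock: 11.87
tool_pos: [0.528, 0.3416, 0.0679]
orientation: [-179.9, 0.0, -52.3]
force: [-0.8, 0.8, 0.5]
opening: 0.0798
```

{"op": "step_arm", "data": {"plan": "2 0 0 0 0 0 0; 2 0 0 0 0 0 0; 2 0 0 0 0 0 0; 2 0 0 0 0 0 0; 2 0 0 0 0 0 0; 2 0 0 0 0 0 0; 2 0 0 0 0 0 0; 2 0 0 0 0 0 0; 2 0 0 0 0 0 0; 2 0 0 0 0 0 0; 2 0 0 0 0 0 0"}}

```text
clock: 12.78
tool_pos: [0.5271, 0.341, 0.0662]
orientation: [180.0, -0.0, -52.3]
force: [-0.3, -0.2, 0.8]
opening: 0.0294
```

```bash
python3 go.py
```

```text
t 12.78 p [0.5271 0.341  0.0662] rpy [179.98  -0.   -52.3 ] q [ 50.7  24.3 -16.6  -0.  -49.2 -13. ] F [-0.3 -0.2  0.8] open 0.0294
```

{"op": "step_arm", "data": {"plan": "2 0 0 -0.5 0 0 0; 2 0 0 -2.5 0 0 7; 2 0 0 -2.5 0 0 7; 2 0 0 -2.5 0 0 7; 2 0 0 -2.5 0 0 7; 2 0 0 -2.5 0 0 7; 2 0 0 0 0 0 7; 2 0 0 0 0 0 7; 2 0 0 0 0 0 7; 2 0 0 0 0 0 7; 2 0 0 0 0 0 7; 2 0 0 0 0 0 6.7"}}

```text
clock: 13.78
tool_pos: [0.5268, 0.3408, 0.196]
orientation: [180.0, -0.1, -129.4]
force: [-0.3, 0.4, -3.0]
opening: 0.0293
```

```bash
python3 go.py .4584 -.3310 .196 -129
```

```text
t 13.78 p [0.5268 0.3408 0.196 ] rpy [ 1.7998e+02 -5.0000e-02 -1.2937e+02] q [ 50.7  17.3  -8.1  -0.  -64.6 -90. ] F [-0.3  0.4 -3. ] open 0.0293
-> shift cm [ 5.628e+01 -3.732e+01  3.000e-02] rows>= 17.0 turn [ 0.02 -0.05 -0.37]
```

{"op": "step_arm", "data": {"plan": "2 1.6 -1.06 0 0 0 0; 2 3.2 -2.12 0 0 0 0; 2 3.2 -2.12 0 0 0 0; 2 3.2 -2.12 0 0 0 0; 2 3.2 -2.12 0 0 0 0; 2 3.2 -2.12 0 0 0 0; 2 3.2 -2.12 0 0 0 0; 2 3.2 -2.12 0 0 0 0; 2 3.2 -2.12 0 0 0 0; 2 3.2 -2.12 0 0 0 0; 2 3.2 -2.12 0 0 0 0; 2 3.2 -2.12 0 0 0 0"}}

```text
clock: 14.78
tool_pos: [0.4842, -0.1, 0.1965]
orientation: [180.0, 0.0, -129.0]
force: [0.6, -0.0, -3.2]
opening: 0.0297
```

{"op": "step_arm", "data": {"plan": "2 3.2 -2.12 0 0 0 0; 2 3.2 -2.12 0 0 0 0; 2 3.2 -2.12 0 0 0 0; 2 3.2 -2.12 0 0 0 0; 2 3.2 -2.12 0 0 0 0; 2 3.2 -2.12 0 0 0 0; 2 0.28 -0.22 0 0 0 0; 2 0 0 2 0 0 0; 2 0 0 2.5 0 0 0; 2 0 0 2 0 0 0; 2 0 0 0 0 0 0; 2 0 0 0 0 0 0"}}

```text
clock: 15.78
tool_pos: [0.4622, -0.331, 0.1306]
orientation: [179.8, -0.1, -129.0]
force: [0.5, 0.7, -2.9]
opening: 0.0295
```

```bash
python3 - <<'E'
from plant import snapshot,calibration
from h import *; import pickle
c=calibration("wrist"); pickle.dump(c,open("w5.pkl","wb"));im=snapshot("wrist"); cv2.imwrite("pics/w5.png",im)
E
python3 go.py .4584 -.3310 .072 -129.3
```

```text
t 15.83 p [ 0.4633 -0.3313  0.132 ] rpy [-1.8000e+02 -3.0000e-02 -1.2898e+02] q [-15.9  15.3 -20.2   0.  -54.5 -23.1] F [ 0.2  1.  -2.6] open 0.0295
-> shift cm [0.28 0.4  6.  ] rows>= 2.0 turn [-0.   -0.03  0.32]
```

View pics/w5.png

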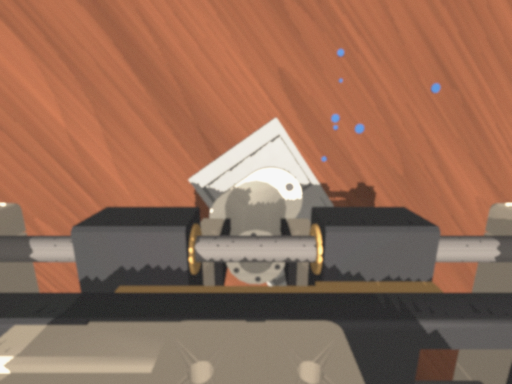

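```bash
python3 - <<'E'
from h import *; import pickle
c=pickle.load(open("w5.pkl","rb"))
h=back(c,(290.5,187.5),.0873); d=h-[.4633,-.3313,0]; print(np.degrees(np.arctan2(d[1],d[0])),np.hypot(*d[:2]))
a=-.0774;C_,s=np.cos(a),np.sin(a)
for l in [(.052,-.155),(-.052,-.155)]:
    P=np.array([.467+C_*l[0]-s*l[1],-.2203+s*l[0]+C_*l[1],.02]); print(l,proj(c,P))
im=cv2.imread("pics/w5.png"); cv2.imwrite("pics/w5c.png",cv2.resize(im[100:240,170:350],None,fx=4,fy=4,interpolation=cv2.INTER_CUBIC))
E
```

```text
175.9114955254946 0.03203326401230817
(0.052, -0.155) [[189.96018556 180.56034009]]
(-0.052, -0.155) [[278.39520292 118.38489012]]
```

View pics/w5c.png

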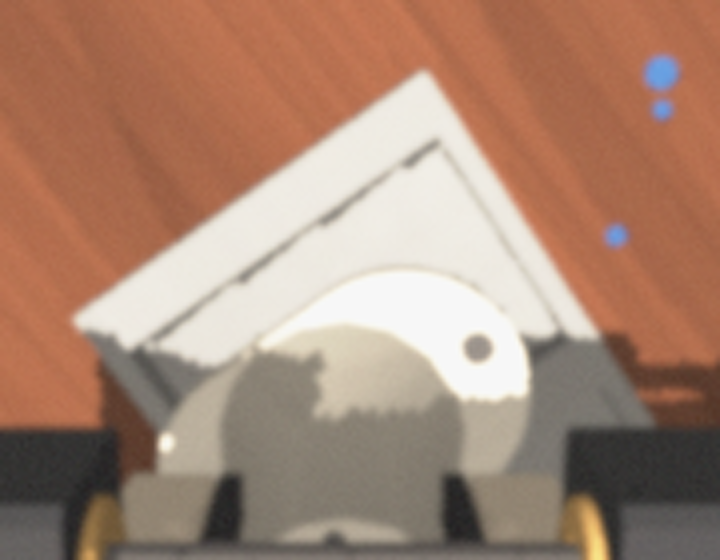

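{"op": "step_arm", "data": {"plan": "2 0.28 0.4 1 0 0 0; 2 0 0 1.5 0 0 0; 2 0 0 1.5 0 0 0; 2 0 0 1.2 0 0 0; 2 0 0 0.8 0 0 0; 2 0 0 0.4 0 0 0; 2 0 0 0.2 0 0 0; 2 0 0 0 0 0 0; 2 0 0 0 0 0 0; 2 0 0 0 0 0 0"}}

```text
clock: 16.67
tool_pos: [0.4587, -0.331, 0.066]
orientation: [-179.9, 0.0, -129.0]
force: [0.2, 0.7, -3.7]
opening: 0.0293
```

```bash
python3 go.py .4584 -.3310 .0587 -129.3
```

```text
t 16.67 p [ 0.4587 -0.331   0.066 ] rpy [-1.7993e+02  2.0000e-02 -1.2899e+02] q [-16.   19.3 -24.8   0.  -45.8 -23. ] F [ 0.2  0.7 -3.7] open 0.0293
-> shift cm [0.02 0.03 0.73] rows>= 1.0 turn [-0.07  0.02  0.31]
```

{"op": "step_arm", "data": {"plan": "2 0 0 0.1 0 0 0; 2 0 0 0.1 0 0 0; 2 0 0 0.1 0 0 0; 2 0 0 0.1 0 0 0; 2 0 0 0.1 0 0 0; 2 0 0 0.1 0 0 0; 2 0 0 0.05 0 0 0; 2 0 0 0.05 0 0 0; 2 0 0 0 0 0 0; 2 0 0 0 0 0 0"}}

```text
clock: 17.5
tool_pos: [0.4581, -0.3311, 0.0588]
orientation: [-180.0, -0.0, -129.0]
force: [-4.1, -0.6, 5.5]
opening: 0.0295
```

{"op": "step_arm", "data": {"plan": "4 0 0 0 0 0 0; 5 0 0 0 0 0 0; 6.5 0 0 0 0 0 0; 6.5 0 0 0 0 0 0; 6.5 0 0 0 0 0 0; 6.5 0 0 -1 0 0 0; 6.5 0 0 -2.5 0 0 0; 6.5 0 0 -3.5 0 0 0; 6.5 0 0 -3.5 0 0 4; 6.5 0 0 -2.5 0 0 0; 6.5 0 0 -1 0 0 0; 6.5 0 0 0 0 0 0"}}

```text
clock: 18.5
tool_pos: [0.4597, -0.3315, 0.2023]
orientation: [-179.7, 0.1, -133.0]
force: [-0.1, -0.3, -0.5]
opening: 0.0647
```

```bash
python3 - <<'E'
from plant import snapshot
import cv2
im=snapshot("scene"); cv2.imwrite("pics/s5.png",cv2.resize(im[110:260,90:240],None,fx=4,fy=4,interpolation=cv2.INTER_CUBIC))
E
python3 go.py .504 .0838 .2 -133
```

```text
t 18.55 p [ 0.4588 -0.331   0.2001] rpy [-1.7983e+02  9.0000e-02 -1.3299e+02] q [-16.   11.3 -15.7  -0.  -62.8 -27. ] F [-0.1  0.6 -1. ] open 0.0652
-> shift cm [-3.342e+01  2.497e+01 -2.000e-02] rows>= 11.0 turn [-0.17  0.09  0.01]
```

View pics/s5.png

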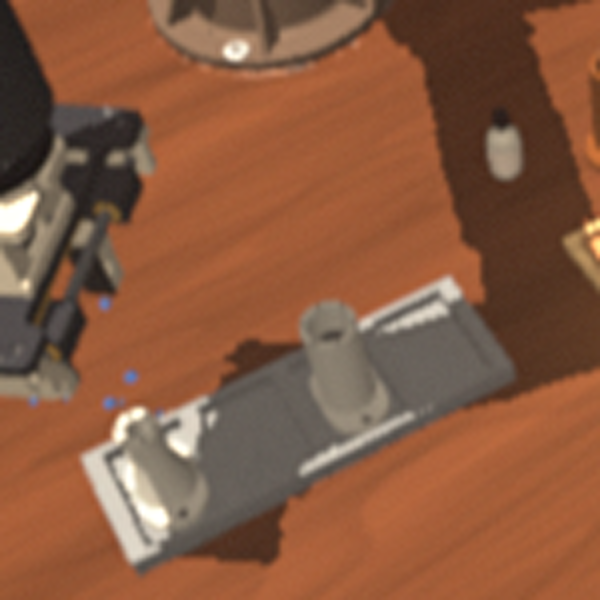

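{"op": "step_arm", "data": {"plan": "8 -2.78 2.08 0 0 0 0; 8 -2.78 2.08 0 0 0 0; 8 -2.78 2.08 0 0 0 0; 8 -2.78 2.08 0 0 0 0; 8 -2.78 2.08 0 0 0 0; 8 -2.78 2.08 0 0 0 0; 8 -2.78 2.08 0 0 0 0; 8 -2.78 2.08 0 0 0 0; 8 -2.78 2.08 0 0 0 0; 8 -2.78 2.08 0 0 0 0; 8 -2.78 2.08 0 0 0 0; 8 -2.78 2.08 0 0 0 0"}}

```text
clock: 19.55
tool_pos: [0.5022, 0.0849, 0.1971]
orientation: [179.9, -0.1, -133.0]
force: [0.8, -0.7, 0.5]
opening: 0.0802
```

{"op": "step_arm", "data": {"plan": "8 0 0 0 0 0 -6.4; 8 0 0 0 0 0 -6.4; 8 0 0 0 0 0 -6.4; 8 0 0 0 0 0 -6.4; 8 0 0 0 0 0 -6.4; 8 0 0 0 0 0 -6.4; 8 0 0 0 0 0 0; 8 0 0 0 0 0 0"}}

```text
clock: 20.22
tool_pos: [0.5026, 0.0831, 0.1972]
orientation: [179.9, -0.1, -94.8]
force: [-0.6, 1.7, 0.2]
opening: 0.0801
```

```bash
python3 - <<'E'
from plant import snapshot,calibration
from h import *; import pickle
c=calibration("wrist"); pickle.dump(c,open("w6.pkl","wb"));im=snapshot("wrist"); cv2.imwrite("pics/w6.png",im)
p=proj(c,[.5035,.0837,.0875])[0]; print(p); u,v=map(int,p)
cv2.imwrite("pics/w6c.png",cv2.resize(im[110:250,180:330],None,fx=4,fy=4,interpolation=cv2.INTER_CUBIC))
E
python3 go.py .503 .0835 .0565 -95
```

```text
[255.15535052 191.0424028 ]
t 20.27 p [0.5027 0.0832 0.1974] rpy [ 1.7992e+02 -4.0000e-02 -9.4830e+01] q [ 31.5   6.2 -22.3  -0.  -61.6 -36.3] F [-0.7  0.7  0.5] open 0.0799
-> shift cm [-0.05 -0.05 14.09] rows>= 4.0 turn [ 0.08 -0.04  0.17]
```

View pics/w6c.png

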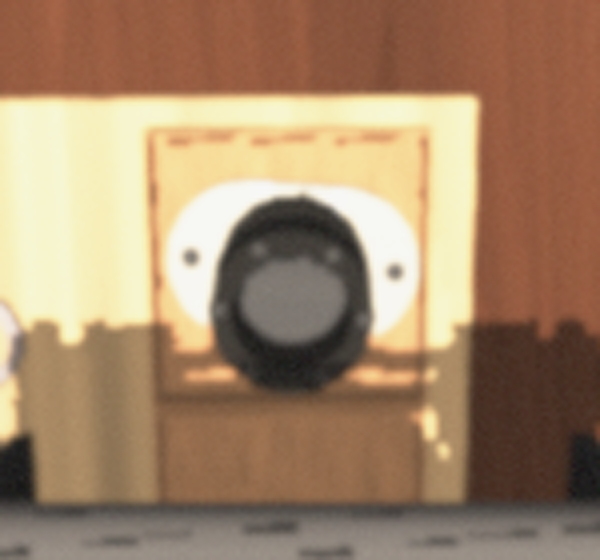

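{"op": "step_arm", "data": {"plan": "8 0 -0.05 2 0 0 0; 8 0 0 3 0 0 0; 8 0 0 3 0 0 0; 8 0 0 2.5 0 0 0; 8 0 0 2 0 0 0; 8 0 0 1 0 0 0; 8 0 0 0.4 0 0 0; 8 0 0 0 0 0 0; 8 0 0 0 0 0 0; 8 0 0 0 0 0 0"}}

```text
clock: 21.1
tool_pos: [0.5045, 0.0838, 0.0605]
orientation: [-179.9, 0.1, -94.6]
force: [-0.1, 0.1, -1.0]
opening: 0.0801
```

{"op": "step_arm", "data": {"plan": "3 0 0 0 0 0 0; 3 0 0 0 0 0 0; 3 0 0 0 0 0 0; 3 0 0 0 0 0 0; 3 0 0 0 0 0 0; 3 0 0 0 0 0 0; 3 0 0 0 0 0 0; 3 0 0 0 0 0 0; 3 0 0 0 0 0 0; 3 0 0 0 0 0 0"}}

```text
clock: 21.93
tool_pos: [0.504, 0.0834, 0.0594]
orientation: [-180.0, 0.0, -94.6]
force: [1.9, 0.1, 0.9]
opening: 0.0412
```

```bash
python3 go.py
```

```text
t 21.93 p [0.504  0.0834 0.0594] rpy [-1.7997e+02  1.0000e-02 -9.4600e+01] q [ 31.5  15.4 -32.    0.  -42.5 -36.1] F [1.9 0.1 0.9] open 0.0412
```

{"op": "step_arm", "data": {"plan": "3 0 0 -0.5 0 0 0; 3 0 0 -2.5 0 0 -4.4; 3 0 0 -2.7 0 0 0; 3 0 0 -2.7 0 0 0; 3 0 0 -2.6 0 0 0; 3 1.61 0.23 0 0 0 0; 3 3.2 0.46 0 0 0 0; 3 3.2 0.46 0 0 0 0; 3 3.2 0.46 0 0 0 0; 3 3.2 0.46 0 0 0 0; 3 3.2 0.46 0 0 0 0; 3 1.7 0.24 0 0 0 0"}}

```text
clock: 22.93
tool_pos: [0.4733, -0.112, 0.1689]
orientation: [179.9, 0.0, -90.3]
force: [-0.6, 0.5, -2.7]
opening: 0.0413
```

{"op": "step_arm", "data": {"plan": "3 0 0 2 0 0 0; 3 0 0 2.5 0 0 0; 3 0 0 1 0 0 0; 3 0 0 0 0 0 0; 3 0 0 0 0 0 0"}}

```text
clock: 23.35
tool_pos: [0.4749, -0.1096, 0.1142]
orientation: [179.9, -0.0, -90.2]
force: [-0.7, -0.5, -2.2]
opening: 0.0412
```

```bash
python3 - <<'E'
from plant import snapshot,calibration
from h import *; import pickle
c=calibration("wrist"); pickle.dump(c,open("w7.pkl","wb"));im=snapshot("wrist"); cv2.imwrite("pics/w7.png",im)
cv2.imwrite("pics/w7c.png",cv2.resize(im[40:240,160:360],None,fx=3,fy=3,interpolation=cv2.INTER_CUBIC))
E
python3 go.py .4756 -.1096 .0594 -90.2
```

```text
t 23.4 p [ 0.4757 -0.1095  0.115 ] rpy [-1.800e+02 -2.000e-02 -9.016e+01] q [ 10.2   9.1 -31.2   0.  -49.7 -10.4] F [-0.  -0.5 -2.3] open 0.0416
-> shift cm [0.01 0.01 5.56] rows>= 2.0 turn [-0.   -0.02  0.04]
```

View pics/w7c.png

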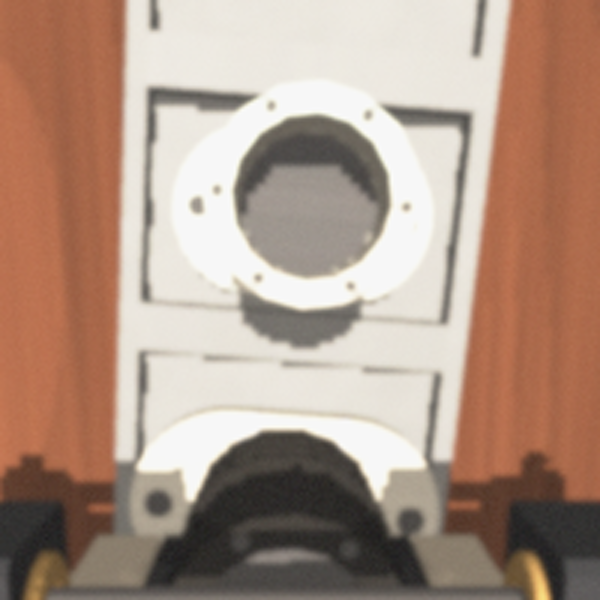

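{"op": "step_arm", "data": {"plan": "3 0 0 1 0 0 0; 3 0 0 1.5 0 0 0; 3 0 0 1.5 0 0 0; 3 0 0 1 0 0 0; 3 0 0 0.5 0 0 0; 3 0 0 0.1 0 0 0; 3 0 0 0 0 0 0; 3 0 0 0 0 0 0; 3 0 0 0 0 0 0"}}

```text
clock: 24.15
tool_pos: [0.4759, -0.1095, 0.059]
orientation: [-179.9, 0.0, -90.2]
force: [-0.6, -0.6, -3.6]
opening: 0.0415
```

{"op": "step_arm", "data": {"plan": "3 0 0 0.1 0 0 0; 3 0 0 0.1 0 0 0; 3 0 0 0.1 0 0 0; 3 0 0 0.1 0 0 0; 3 0 0 0.1 0 0 0; 3 0 0 0.1 0 0 0; 3 0 0 0.05 0 0 0; 3 0 0 0.05 0 0 0; 3 0 0 0 0 0 0; 3 0 0 0 0 0 0"}}

```text
clock: 24.98
tool_pos: [0.4756, -0.1097, 0.0521]
orientation: [-180.0, -0.0, -90.2]
force: [-2.2, 1.5, 8.4]
opening: 0.042
```

Contact; release and go up.

{"op": "step_arm", "data": {"plan": "5 0 0 0 0 0 0; 6 0 0 0 0 0 0; 7 0 0 0 0 0 0; 7 0 0 0 0 0 0; 7 0 0 0 0 0 0; 7 0 0 -1 0 0 0; 7 0 0 -2.5 0 0 0; 7 0 0 -3.5 0 0 0; 7 0 0 -3.5 0 0 0; 7 0 0 -2.5 0 0 0; 7 0 0 -1 0 0 0; 7 0 0 0 0 0 0"}}

```text
clock: 25.98
tool_pos: [0.4769, -0.1096, 0.1941]
orientation: [-179.7, 0.0, -90.2]
force: [0.7, 0.3, -0.8]
opening: 0.0698
```

```bash
python3 - <<'E'
from plant import snapshot
import cv2
im=snapshot("wrist"); cv2.imwrite("pics/w8.png",im)
E
python3 go.py .521 .2555 .19 -90.2
```

```text
t 26.03 p [ 0.4758 -0.1095  0.1921] rpy [-1.7986e+02  3.0000e-02 -9.0210e+01] q [ 10.2   4.3 -25.3  -0.  -60.3 -10.4] F [-0.8 -0.4 -0.8] open 0.07
-> shift cm [-36.52  -4.39   0.24] rows>= 9.0 turn [-0.14  0.03 -0.01]
```

View pics/w8.png

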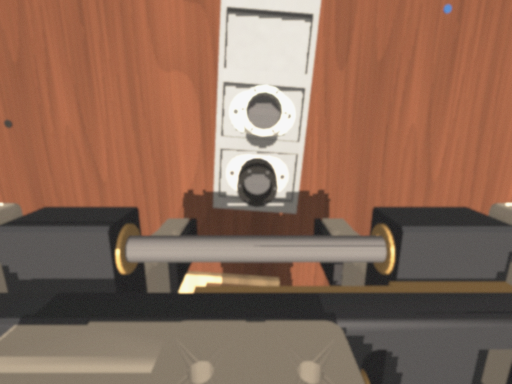

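{"op": "step_arm", "data": {"plan": "8 -2.52 -0.29 0 0 0 0; 8 -3.4 -0.41 0 0 0 0; 8 -3.4 -0.41 0 0 0 0; 8 -3.4 -0.41 0 0 0 0; 8 -3.4 -0.41 0 0 0 0; 8 -3.4 -0.41 0 0 0 0; 8 -3.4 -0.41 0 0 0 0; 8 -3.4 -0.41 0 0 0 0; 8 -3.4 -0.41 0 0 0 0; 8 -3.4 -0.41 0 0 0 0; 8 -3.4 -0.41 0 0 0 0; 8 0 0 0 0 0 0"}}

```text
clock: 27.03
tool_pos: [0.5206, 0.2598, 0.1886]
orientation: [179.9, -0.1, -90.0]
force: [0.1, -0.0, -0.4]
opening: 0.0798
```

{"op": "step_arm", "data": {"plan": "8 0 0 0 0 0 6.5; 8 0 0 0 0 0 6.5; 8 0 0 0 0 0 6.5; 8 0 0 0 0 0 6.5; 8 0 0 0 0 0 6.5; 8 0 0 0 0 0 6.5; 8 0 0 0 0 0 0; 8 0 0 0 0 0 0"}}

```text
clock: 27.7
tool_pos: [0.5199, 0.2549, 0.1897]
orientation: [180.0, -0.1, -129.0]
force: [-0.5, 0.8, 0.4]
opening: 0.08
```

```bash
python3 - <<'E'
from plant import snapshot,calibration
from h import *; import pickle
c=calibration("wrist"); pickle.dump(c,open("w9.pkl","wb"));im=snapshot("wrist"); cv2.imwrite("pics/w9.png",im)
print(proj(c,[.521,.2555,.0695]))
cv2.imwrite("pics/w9c.png",cv2.resize(im[110:250,180:330],None,fx=4,fy=4,interpolation=cv2.INTER_CUBIC))
E
python3 go.py .521 .2555 .0405 -129.2
```

```text
[[255.74310493 188.54092604]]
t 27.75 p [0.5201 0.255  0.19  ] rpy [ 1.7998e+02 -1.1000e-01 -1.2898e+02] q [ 45.5  13.2 -14.6  -0.  -62.3 -84.4] F [ 0.5 -0.7 -0.2] open 0.0801
-> shift cm [-0.12 -0.05 14.95] rows>= 4.0 turn [ 0.02 -0.11  0.22]
```

View pics/w9c.png

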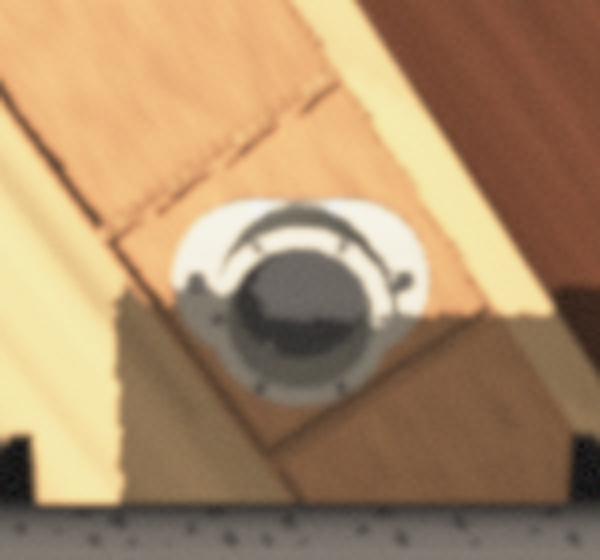

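{"op": "step_arm", "data": {"plan": "8 -0.1 -0.05 2 0 0 0; 8 0 0 3 0 0 0; 8 0 0 3 0 0 0; 8 0 0 3 0 0 0; 8 0 0 2 0 0 0; 8 0 0 1.3 0 0 0; 8 0 0 0.5 0 0 0; 8 0 0 0 0 0 0; 8 0 0 0 0 0 0; 8 0 0 0 0 0 0"}}

```text
clock: 28.58
tool_pos: [0.5221, 0.2564, 0.0443]
orientation: [-180.0, 0.1, -129.1]
force: [-0.0, 0.6, -0.1]
opening: 0.0796
```

{"op": "step_arm", "data": {"plan": "3.5 0 0 0 0 0 0; 3.5 0 0 0 0 0 0; 3.5 0 0 0 0 0 0; 3.5 0 0 0 0 0 0; 3.5 0 0 0 0 0 0; 3.5 0 0 0 0 0 0; 3.5 0 0 0 0 0 0; 3.5 0 0 0 0 0 0; 3.5 0 0 0 0 0 0; 3.5 0 0 0 0 0 0"}}

```text
clock: 29.42
tool_pos: [0.5215, 0.2559, 0.0434]
orientation: [-180.0, 0.0, -129.2]
force: [-1.4, -0.5, 2.5]
opening: 0.0465
```

{"op": "step_arm", "data": {"plan": "3.5 0 0 -0.5 0 0 0; 3.5 0 0 -2.5 0 0 -5.8; 3.5 0 0 -3 0 0 -5.8; 3.5 0 0 -3 0 0 -5.8; 3.5 0 0 -3 0 0 -5.8; 3.5 0 0 -2 0 0 -5.8; 3.5 0 0 0 0 0 -5.8; 3.5 0 0 0 0 0 0; 3.5 0 0 0 0 0 0"}}

```text
clock: 30.17
tool_pos: [0.5209, 0.2555, 0.1828]
orientation: [179.9, -0.0, -94.6]
force: [0.7, 0.4, -3.0]
opening: 0.0465
```

```bash
python3 go.py .4641 -.2572 .18 -94.4
```

```text
t 30.17 p [0.5209 0.2555 0.1828] rpy [ 1.7994e+02 -2.0000e-02 -9.4600e+01] q [ 45.4  13.6 -15.1  -0.  -61.4 -50. ] F [ 0.7  0.4 -3. ] open 0.0465
-> shift cm [51.56  1.55  0.3 ] rows>= 13.0 turn [ 0.06 -0.02 -0.2 ]
```

{"op": "step_arm", "data": {"plan": "3.5 1.56 0.05 0 0 0 0; 3.5 3.85 0.115 0 0 0 0; 3.5 3.85 0.115 0 0 0 0; 3.5 3.85 0.115 0 0 0 0; 3.5 3.85 0.115 0 0 0 0; 3.5 3.85 0.115 0 0 0 0; 3.5 3.85 0.115 0 0 0 0; 3.5 3.85 0.115 0 0 0 0; 3.5 3.85 0.115 0 0 0 0; 3.5 3.85 0.115 0 0 0 0; 3.5 3.85 0.115 0 0 0 0; 3.5 3.85 0.115 0 0 0 0"}}

```text
clock: 31.17
tool_pos: [0.473, -0.1829, 0.1823]
orientation: [179.9, 0.0, -94.6]
force: [1.1, 1.1, -2.3]
opening: 0.0464
```

{"op": "step_arm", "data": {"plan": "3.5 3.85 0.115 0 0 0 0; 3.5 3.85 0.115 0 0 0 0; 3.5 0 0 0 0 0 0; 3.5 0 0 0 0 0 0; 3.5 0 0 0 0 0 0"}}

```text
clock: 31.58
tool_pos: [0.4653, -0.2577, 0.1821]
orientation: [179.9, 0.0, -94.6]
force: [-0.0, 0.3, -3.4]
opening: 0.0465
```

```bash
python3 go.py .4641 -.2572 .0434 -94.4;  python3 - <<'E'
from plant import snapshot
import cv2
im=snapshot("scene"); cv2.imwrite("pics/s10.png",cv2.resize(im[110:260,90:240],None,fx=4,fy=4,interpolation=cv2.INTER_CUBIC))
im=snapshot("wrist"); cv2.imwrite("pics/w10.png",im)
E
```

```text
t 31.58 p [ 0.4653 -0.2577  0.1821] rpy [ 1.7987e+02  3.0000e-02 -9.4600e+01] q [ -7.9   9.2 -20.9  -0.  -60.    3.3] F [-0.   0.3 -3.4] open 0.0465
-> shift cm [-0.04  0.09 13.87] rows>= 4.0 turn [ 0.13  0.03 -0.2 ]
```

View pics/w10.png

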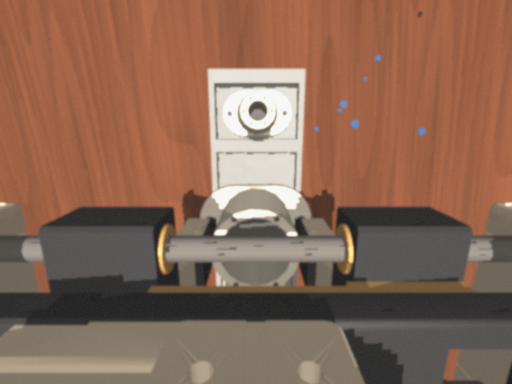

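View pics/s10.png

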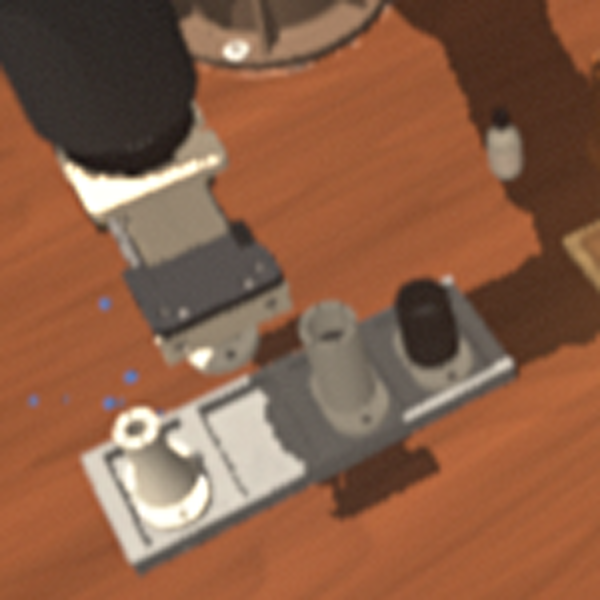

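{"op": "step_arm", "data": {"plan": "3.5 -0.04 0.09 2 0 0 0; 3.5 0 0 3 0 0 0; 3.5 0 0 2.5 0 0 0; 3.5 0 0 2 0 0 0; 3.5 0 0 1.5 0 0 0; 3.5 0 0 1 0 0 0; 3.5 0 0 0.8 0 0 0; 3.5 0 0 0.6 0 0 0; 3.5 0 0 0.4 0 0 0; 3.5 0 0 0 0 0 0; 3.5 0 0 0 0 0 0; 3.5 0 0 0 0 0 0"}}

```text
clock: 32.68
tool_pos: [0.4661, -0.2572, 0.046]
orientation: [-179.9, -0.0, -94.4]
force: [0.5, 0.1, -2.9]
opening: 0.0465
```

```bash
python3 go.py .4641 -.2572 .0359 -94.4
```

```text
t 32.68 p [ 0.4661 -0.2572  0.046 ] rpy [-1.7993e+02 -1.0000e-02 -9.4400e+01] q [ -7.8  18.2 -30.1   0.  -41.6   3.4] F [ 0.5  0.1 -2.9] open 0.0465
-> shift cm [0.01 0.2  1.01] rows>= 1.0 turn [-0.07 -0.01  0.  ]
```

{"op": "step_arm", "data": {"plan": "3.5 0 0.1 0.1 0 0 0; 3.5 0 0 0.1 0 0 0; 3.5 0 0 0.1 0 0 0; 3.5 0 0 0.1 0 0 0; 3.5 0 0 0.1 0 0 0; 3.5 0 0 0.1 0 0 0; 3.5 0 0 0.1 0 0 0; 3.5 0 0 0.1 0 0 0; 3.5 0 0 0.1 0 0 0; 3.5 0 0 0.05 0 0 0; 3.5 0 0 0 0 0 0; 3.5 0 0 0 0 0 0"}}

```text
clock: 33.68
tool_pos: [0.4646, -0.257, 0.0359]
orientation: [180.0, -0.0, -94.4]
force: [-1.2, 0.2, 0.9]
opening: 0.0462
```

{"op": "step_arm", "data": {"plan": "3.5 0 0 0.05 0 0 0; 3.5 0 0 0 0 0 0; 3.5 0 0 0 0 0 0"}}

```text
clock: 33.93
tool_pos: [0.4646, -0.257, 0.0359]
orientation: [-180.0, -0.0, -94.4]
force: [-3.2, 2.9, 7.0]
opening: 0.0467
```

{"op": "step_arm", "data": {"plan": "5.5 0 0 0 0 0 0; 6.5 0 0 0 0 0 0; 7.5 0 0 0 0 0 0; 7.5 0 0 0 0 0 0; 7.5 0 0 0 0 0 0; 7.5 0 0 -1 0 0 0; 7.5 0 0 -2.5 0 0 0; 7.5 0 0 -3.5 0 0 0; 7.5 0 0 -3.5 0 0 0; 7.5 0 0 -3.5 0 0 0; 7.5 0 0 -2 0 0 0; 7.5 0 0 0 0 0 0"}}

```text
clock: 34.93
tool_pos: [0.4672, -0.258, 0.2016]
orientation: [-179.5, -0.1, -94.4]
force: [1.5, 0.2, 0.2]
opening: 0.0752
```

{"op": "step_arm", "data": {"plan": "7.5 -2 0 0 0 0 0; 7.5 -4 0 0 0 0 0; 7.5 -4 0 0 0 0 0; 7.5 -4 0 0 0 0 0; 7.5 -4 0 0 0 0 0; 7.5 -4 0 0 0 0 0; 7.5 -4 0 0 0 0 0; 7.5 -4 0 0 0 0 0; 7.5 -4 0 0 0 0 0; 7.5 0 0 0 0 0 0; 7.5 0 0 0 0 0 0; 7.5 0 0 0 0 0 0"}}

```text
clock: 35.93
tool_pos: [0.4903, 0.082, 0.1953]
orientation: [180.0, -0.0, -94.3]
force: [-0.0, 0.4, -0.1]
opening: 0.0752
```

```bash
python3 - <<'E'
from plant import snapshot
import cv2
s=snapshot("scene"); t=snapshot("top"); cv2.imwrite("pics/t11.png",t); cv2.imwrite("pics/s11.png",s)
cv2.imwrite("pics/s11c.png",cv2.resize(s[160:260,100:230],None,fx=5.5,fy=5.5,interpolation=cv2.INTER_CUBIC))
cv2.imwrite("pics/t11c.png",cv2.resize(t[190:255,290:425],None,fx=5.9,fy=5.9,interpolation=cv2.INTER_CUBIC))
E
python3 go.py
```

```text
t 36.03 p [0.4905 0.0811 0.1954] rpy [179.99  -0.   -94.46] q [ 32.1   5.1 -23.9  -0.  -61.  -36.5] F [-0.6 -0.1 -1. ] open 0.0751
```

View pics/s11c.png

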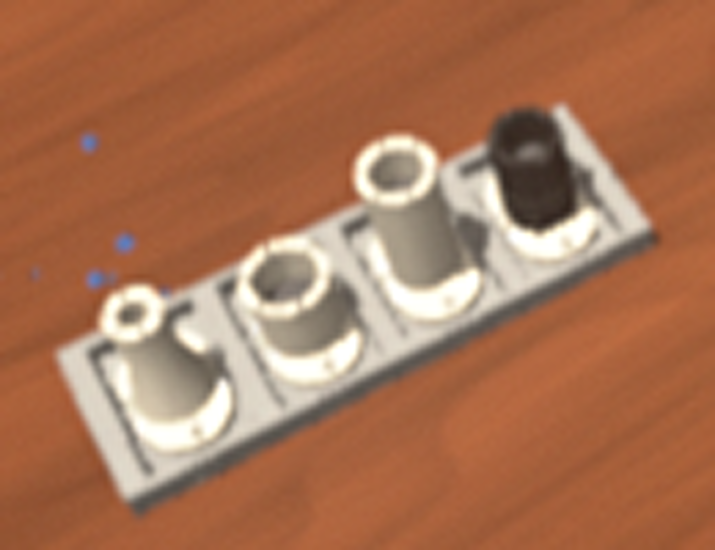

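View pics/t11c.png

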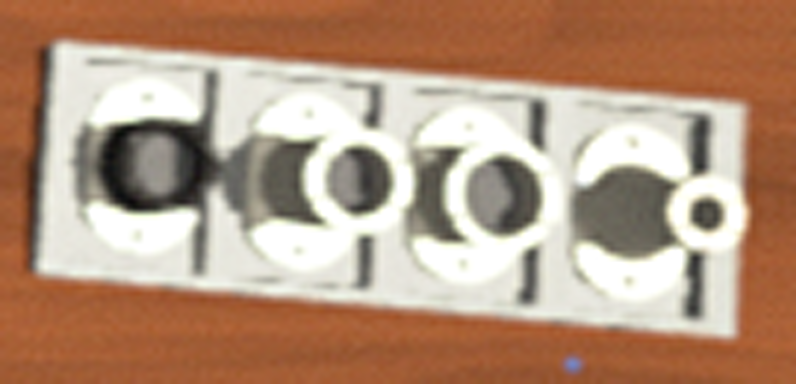

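```bash
python3 - <<'E'
from h import *
T=lambda u:un(u,5.9,(290,190)); S=lambda u:un(u,5.5,(100,160))
a=-.0774;R=np.array([[np.cos(a),np.sin(a)],[-np.sin(a),np.cos(a)]]); o=np.array([.467,-.2203])
for n,h,t,s in [("ribbed",[(147,97),(137,235)],(157,165),(526,137)),("tall",[(309,113),(300,250)],(358,182),(397,172)),("short",[(469,127),(463,265)],(502,194),(286,279)),("tapered",[(633,143),(628,282)],(708,214),(132,314))]:
    A,B=[back(C["top"],T(u),.014)[:2] for u in h]; d=R@(A-B)
    P,e=tri([(C["top"],T(t)),(C["scene"],S(s))])
    print(n,"flange mm",(R@((A+B)/2-o)*1000).round(1),"yaw",np.degrees(np.arctan2(d[1],d[0])).round(1),"top mm",(R@(P[:2]-o)*1000).round(1),P[2].round(4),round(e,2))
E
```

```text
ribbed flange mm [ -0.9 110.5] yaw 0.1 top mm [ -2.5 113.6] 0.0745 0.85
tall flange mm [-1.2 37.1] yaw 0.0 top mm [-1.7 37.6] 0.1002 0.08
short flange mm [ -1.  -35.6] yaw 0.9 top mm [ -0.1 -35.4] 0.0606 0.0
tapered flange mm [  -1.7 -109.6] yaw 0.9 top mm [  -1.5 -110.5] 0.0901 0.08
```

```bash
python3 -c "
from plant import workorder
print(workorder.close_job())"
```

```text
the job is handed in; nothing more can be done
None
```

All four hubs are in the rack in mirrored order, and I handed the job in at about 36 s of the 112 s allowed. `close_job` gave no verdict. The carton row, left to right, was tapered, short, tall, ribbed. In the rack it is now ribbed, tall, short, tapered.

- **Position:** In the last two-view check, every flange centre was within 2 mm of its pocket centre. Flange yaw was within 1° of the rack axis.
- **Seating:** Tops read 100, 61 and 90 mm for tall, short and tapered, against 102, 62 and 90 mm expected.
- **One reading disagreed:** The ribbed hub's top came out at 74.5 mm against 80 mm expected, about 3 mm from its flange centre, with a 0.85 px mismatch between views. I think I misread its dark rim, because its bolt holes and set-down height were right. I did not re-measure it.
- **Forces:** The steady force reading changed by about 9 to 12 N at each set-down, with no sign of wall contact. These readings were taken at the end of each move, so a brief peak could have gone unseen.
- **At hand-in:** The gripper was open, clear of everything, over the board.

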